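# Slacken the left-hand fuel gas cap

## Task

A torch is to be connected to the bench's fuel gas outlet. Of the two brass blanking caps, take the fuel gas one, whose hexagon has V-notches cut into its corners because its thread is left-handed, and unscrew it part of a turn clockwise as seen from above, until the line engraved in the cap points at the groove engraved in the steel collar under it. Leave the plain hexagonal cap of the other outlet as it is.

Things in the scene. Friction and masses are not known exactly. Their poses are not given: they have to be found in the camera images.
- fuel_outlet: Fuel gas outlet: round steel pillar fixed to the bench, foot 80 mm wide, collar 76 mm wide with its top at z = 46 mm. Origin in the middle of the underside, z up. The black index groove, 10 x 3.5 mm, runs radially in the collar's top and down its rim, on the -x side of this frame. The other outlet is alike but for its cap.
- fuel_cap_grip (a point): On the axis of the notched brass cap, 80 mm above the bench, z up; turns with the cap. Hexagon 52 mm across flats (46 to 60 mm above the bench), V-notches in its corners; on it an upright finger bar 14 mm thick, 44 mm long (60 to 90 mm up). The bar lies along this y: pinch it along this x. The black engraved line, 3.5 mm wide, runs from the bar out along +x on the hexagon's top and down its side.
- fuel_cap (a joint): How far the notched cap is unscrewed, rad: 0 is tight on its stop; grows clockwise seen from above; the engraved line meets the index groove at 1.40; next stop at 2.6. Starts between 0 and 0.35. The cap rises 1 mm per rad and stays where it is left; turning takes about 0.1 N m.
- inert_cap_mark (a point): Outer end of the engraved line on the plain hexagonal cap (no notches, else the same size) of the other outlet, 26 mm from that cap's axis and 60 mm above the bench; turns with the cap. It has a common right-hand thread and is not to be turned.

How it is judged (in metres and radians):
At the end, for the whole second after the job is handed in: The notched cap is unscrewed clockwise so that its engraved line points at the index groove to within 0.2 rad (about 11 degrees; joint between 1.2 and 1.6), and it is at rest (value of joint fuel_cap between 1.2 and 1.6 rad and velocity of joint fuel_cap between -0.05 and 0.05 rad/s); the robot touches nothing.
It fails at once if the plain cap is turned (its mark moves over 8 mm, about 0.3 rad) (distance of inert_cap_mark from where it was at the start of the episode above 0.008 m).
It also fails if it takes over 32 s, if anything falls off the work surface, if the arm or the gripper's body presses on something with over 40 N, if the wrist force passes 120 N, or if a joint passes its speed limit or range.

## Robot

A 6-joint arm with a two-finger parallel gripper is mounted at the origin on a cart in front of the work surface, level with it; the furniture and walls round the work are solid. World frame = base frame: x ahead of the robot, y to its left, z up, the work surface at z = 0. Lengths are in mm, angles in rad, forces in N, time in s.
With the tool pointing down it reaches from about 250 to 850 mm from the base axis. Payload 12.5 kg.
Tool frame: the origin (TCP) lies on the mounting face of the last link; the fingertips stand 186 mm ahead of it and the grasp point (between the pads) lies 167 mm ahead of it; z points along the fingers, y is the line along which they close (so a half turn about z gives the same grasp; the last joint's range is limited). The gripper opens to 93 mm and grips with 3 to 60 N. Pads are 15 mm wide; open, the fingers measure 128 mm over their backs; the gripper's body (75 mm by 188 mm) begins 65 mm behind the grasp point.
Start: joints at [-1.213, 0.351, 1.652, -0, 1.139, -0.085], TCP at [235.676, -496.933, 404.733] pointing down, gripper open.
Joint ranges: [-2.75, 2.75], [-0.79, 2.1], [0.01, 2.65], [-1.57, 4.71], [0.07, 3.14], [-2.87, 2.87]. Speed limits (rad/s): [2.22, 2.22, 2.79, 3.14, 3.14, 3.14].

## Interface

Orientations are given as a rotation vector (axis times angle).
In Python, from bench import telemetry, snapshot, camera_model, env, finder gives the robot as it stands.
- The arm moves only by the tool move_arm, never from a script. Its argument "deltas" is a list of rows, each an object of numbers: "hand": the opening in per cent of the stroke, from 0 (shut) to 100 (fully open); "x", "y", "z": the shift along the tool's x, y, z in mm; "spin": the turn about the tool's z in rad. In form: [{"hand": .., "x": .., "y": .., "z": .., "spin": ..}, ...]. A call has 1 to 10 rows; each row shifts and turns the commanded pose from where the row before left it, along the tool's axes as they then stand; what a row does not reach is not made up. A row lasts 1/8 s, in which the tool goes at most 62.5 mm and 10.7 degrees, less where a joint would pass 70% of its speed; a pose out of reach is approached as far as the arm can. A call with a gripper value outside its range is refused whole. The fingers move at their own pace and stop on an object; "squeeze" is the grip in N (left out, the last holds). Time passes only in rows, so rows that do not move let the fingers close. It gives the time, the measured TCP pose, the force, the opening and the grip force at its end, in the units of the state.
- telemetry.state(): the state, without advancing time (a new reading comes with each control period).
- snapshot(name): name is "scene" or "top" or "wrist"; returns (picture, depth): 384x512x3 uint8, red, green, blue; 384x512 float32, mm along the optical axis (not along the pixel's ray), 0 where there is no reading.
- camera_model(name): a dict with "fx", "fy", "cx", "cy" (pixels), "eye" and "rotation" of the camera in the world; the wrist camera has in their place "hand_eye" (4x4, takes a point from camera to tool coordinates, whose origin is the TCP and whose axes are the flange's). Camera axes: x right, y up, looking along -z (the intrinsics and any distortion apply to the point x, -y, -z); pixel columns grow to the right and rows downward; lengths in mm; the calibration is good to about 2 mm. The wrist camera is an equidistant fisheye: a pixel r from the principal point sees the ray r / f radians off the axis. A picture is of the moment at which its call begins: read the wrist's pose just before it. camera_model takes no time and is no camera call.
- env.sign_off(): hands the job in; it is judged then, once.
Trained networks look in the newest picture that a camera, given by its name, has taken for a name from the list of things; names that differ only in an ending like _2 or _b are one class to them, and where a whole thing is asked for, a point or a joint stands for the part that bears it (a point fixed in the world has none). Each returns a list of dicts, best first, with "confidence" (0 to 1); they miss things now and then, are a little off and sometimes report something else, mostly with a low value. They report only what shows in the picture. A call takes as long as a camera call.
- finder.look_for(target, camera): "box" ([left, top, width, height] in pixels, round what is visible of it).
The state is a dict: "t": time; "joint_pos": joint angles; "joint_velocities": joint speeds; "joint_efforts": joint torques, N m; "eef_pos": TCP position; "eef_rot": TCP orientation; "ft_force": force on the tool from outside, world axes, zero at the start; "torque": the same for the moment, N m; "grip_width": finger opening in mm; "finger_force": force on a finger pad.
Only numpy, scipy, OpenCV 4.12 (cv2) and the standard library are available. Lean on these libraries where they do the work, as an engineer would, in place of code of your own. Each camera call takes 0.05 s, during which the arm holds its last target. There are 200 camera calls.

## Working session

There is one attempt and no reset: what is moved stays moved. The work goes in short steps, Python scripts to look and compute and a tool call to move; the robot and the scene stay as the last step left them, time stands still between calls to the robot, and variables do not carry over. Pictures are saved under pics/ and viewed, at most 10 in all, crops included, and the job is handed in when it is done.

Besides the shell and the picture viewer there is one more tool, called in YAML: its name, and indented under it one key for each argument. move_arm: Moves the arm, as the interface text tells. Its arguments: {"type":"object","properties":{"deltas":{"type":"array"},"squeeze":{"type":"number"}},"required":["deltas"]}

```bash
mkdir -p pics; cat > h.py <<'E'
import numpy as np, cv2
from scipy.spatial.transform import Rotation as R
from bench import telemetry, snapshot, camera_model, env, finder
def pts(name, depth, st=None):
    """world point of every pixel"""
    m=camera_model(name); h,w=depth.shape
    u,v=np.meshgrid(np.arange(w),np.arange(h))
    a=(u-m['cx'])/m['fx']; b=(v-m['cy'])/m['fy']
    if name=='wrist':
        r=np.hypot(a,b); k=np.where(r>1e-9,np.tan(np.minimum(r,1.5))/np.maximum(r,1e-9),1); a=a*k; b=b*k
    P=np.stack([a*depth,-b*depth,-depth],-1)
    if name=='wrist':
        H=np.array(m['hand_eye']); P=P@H[:3,:3].T+H[:3,3]
        return P@R.from_rotvec(st['eef_rot']).as_matrix().T+np.array(st['eef_pos'])
    return P@np.array(m['rotation']).T+np.array(m['eye'])
E
python3 - <<'E'
from h import *
st=telemetry.state(); print(st)
ims=[]
for c in ['scene','top']:
    im,d=snapshot(c); P=pts(c,d)
    np.savez('/tmp/'+c,im=im,d=d,P=P)
    for t in ['fuel_cap_grip','fuel_outlet','inert_cap_mark']:
        for f in finder.look_for(t,c)[:3]:
            x,y,w,h=f['box']; print(c,t,f, P[int(y+h/2),int(x+w/2)].round(1))
    ims.append(im)
o=np.hstack(ims); cv2.imwrite('pics/a.png',cv2.resize(o,(800,300))[:,:,::-1])
t=np.load('/tmp/top.npz')
E
```

```text
{'t': 0.0, 'joint_pos': array([-1.21258200e+00,  3.51248801e-01,  1.65241416e+00, -2.35887376e-05,
        1.13911728e+00, -8.45939802e-02]), 'joint_velocities': array([-0.00117983, -0.00117162, -0.00201637,  0.00150879, -0.00016267,
        0.00135455]), 'joint_efforts': array([-3.84022167e-05, -4.97320747e+01, -2.85254842e+01,  6.99430425e-02,
        2.57322559e-02, -1.26624664e-04]), 'eef_pos': array([ 235.64331189, -496.82385052,  404.19819525]), 'eef_rot': array([-3.06375822e+00, -6.89650273e-01,  2.87641310e-04]), 'ft_force': array([-0.36225471, -0.76933559, -0.22588286]), 'torque': array([ 0.00309067, -0.01838624,  0.03157465]), 'finger_force': 0.0, 'grip_width': 93.15971171316042}Traceback (most recent call last):
  File "<stdin>", line 5, in <module>
  File "h.py", line 15, in pts
    return P@np.array(m['rotation']).T+np.array(m['eye'])
           ~~~~~~~~~~~~~~~~~~~~~~~~~~~^~~~~~~~~~~~~~~~~~~
ValueError: operands could not be broadcast together with shapes (384,512) (3,)
```

The camera's `rotation` is a 3-vector, so I'll treat it as a rotation vector.

```bash
sed -i "s/return P@np.array(m\['rotation'\]).T/return P@R.from_rotvec(m['rotation']).as_matrix().T/" h.py
python3 - <<'E'
from h import *
print({k:v for k,v in camera_model('top').items()}); print(camera_model('wrist'))
ims=[]
for c in ['scene','top']:
    im,d=snapshot(c); P=pts(c,d)
    np.savez('/tmp/'+c,im=im,d=d,P=P)
    for t in ['fuel_cap_grip','fuel_outlet','inert_cap_mark']:
        for f in finder.look_for(t,c)[:3]:
            x,y,w,h=f['box']; print(c,t,np.round(f['box']),round(f['confidence'],2), P[int(y+h/2),int(x+w/2)].round(1))
    ims.append(im)
o=np.hstack(ims); cv2.imwrite('pics/a.png',cv2.resize(o,(800,300))[:,:,::-1])
E
```

```text
{'fx': 441.782429926259, 'fy': 441.782429926259, 'cx': 257.6009711166899, 'cy': 189.71986147316485, 'eye': array([ 385.1942765 ,  -53.27000411, 1074.80664533]), 'rotation': array([ 0.07944359, -0.0339326 , -1.55564705])}
{'fx': 297.3186396354542, 'fy': 297.3186396354542, 'cx': 248.6372590602396, 'cy': 189.83883090245706, 'hand_eye': array([[ 1.09099855e-03,  9.54415038e-01,  2.98480729e-01,
         8.44263929e+01],
       [ 9.99999378e-01, -9.71536644e-04, -5.48607223e-04,
         6.50455550e-01],
       [-2.33614018e-04,  2.98481142e-01, -9.54415504e-01,
         2.04283609e+01],
       [ 0.00000000e+00,  0.00000000e+00,  0.00000000e+00,
         1.00000000e+00]])}
scene inert_cap_mark [170. 220.  22.  24.] 0.73 [438.9 223.   72.5]
top fuel_cap_grip [375. 188.  28.  24.] 0.55 [ 440.2 -316.    79.6]
top fuel_outlet [363. 187.  40.  32.] 0.88 [ 434.4 -310.5   57.2]
top inert_cap_mark [144. 184.  28.  23.] 0.93 [442.7 205.2  68.5]
```

View pics/a.png

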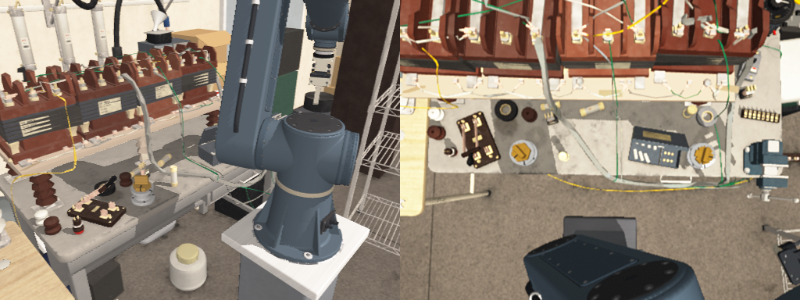

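The composite shows two brass caps in the top view, at about pixel (156,196) and (388,197). The finder calls the right one (y≈-313) the fuel cap. I'll zoom in on both.

```bash
python3 - <<'E'
from h import *
t=np.load('/tmp/top.npz'); im=t['im']
a=[cv2.resize(im[165:229,c-35:c+35],(400,366),interpolation=cv2.INTER_CUBIC) for c in (156,385)]
cv2.imwrite('pics/b.png',np.hstack(a)[:,:,::-1])
P=t['P']
for c in (156,385):
    Q=P[165:229,c-35:c+35].reshape(-1,3)
    for lo,hi in ((40,52),(56,66),(80,100)):
        q=Q[(Q[:,2]>lo)&(Q[:,2]<hi)]; print(c,lo,len(q), np.median(q,0).round(1) if len(q) else '', ((q.min(0)+q.max(0))/2).round(1) if len(q) else '')
E
```

```text
156 40 358 [442.1 207.5  45.8] [445.2 217.2  46.2]
156 56 278 [445.3 213.1  60.1] [445.3 217.2  60.7]
156 80 128 [445.7 216.   89.6] [445.  216.8  87.7]
385 40 460 [ 439.3 -310.8   45.3] [ 458.2 -299.1   46. ]
385 56 256 [ 445.7 -312.5   59.7] [ 464.  -292.2   61. ]
385 80 202 [ 453.2 -318.8   89. ] [ 459.6 -281.2   90.1]
```

View pics/b.png

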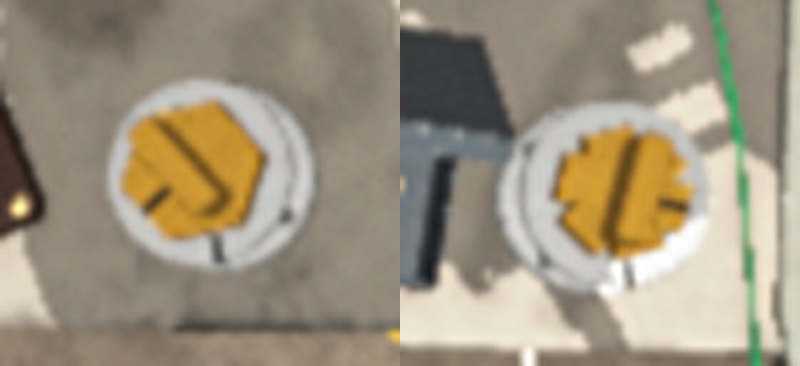

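The right cap is the notched one, near (445,-312). Its line points to image right (-y) and its groove points to image bottom (-x), so it needs about 80° clockwise. Next I'll check obstacle heights and the approach numbers.

```bash
python3 - <<'E'
from h import *
t=np.load('/tmp/top.npz'); P=t['P'][t['d']>0]; c=np.array([445,-312])
r=P[:,:2]-c; ang=np.degrees(np.arctan2(r[:,1],r[:,0])); rad=np.hypot(*r.T)
for lo,hi in ((42,60),(60,80),(80,100),(100,130),(130,160)):
    print(lo,hi,[int(np.percentile(P[(rad>lo)&(rad<hi)&(ang>=a)&(ang<a+45),2],98)) for a in range(-180,180,45)])
st=telemetry.state(); M=R.from_rotvec(st['eef_rot']).as_matrix(); print(M.round(3))
g=np.array([445,-312,300+167]); print('tool delta',(M.T@(g-st['eef_pos'])).round(1))
E
```

```text
42 60 [45, 47, 49, 3, 2, 142, 50, 3]
60 80 [2, 5, 5, 3, 69, 143, 50, 3]
80 100 [-2, 12, 11, 20, 52, 143, 48, 0]
100 130 [-64, 12, 13, 244, 80, 144, 48, -95]
130 160 [-193, 28, 27, 282, 178, 143, 41, -95]
[[ 0.904  0.428 -0.   ]
 [ 0.428 -0.904  0.   ]
 [-0.    -0.    -1.   ]]
tool delta [268.4 -77.4 -62.3]
```

```bash
python3 - <<'E'
from h import *
Q=[]
for n in('top','scene'):
    t=np.load(f'/tmp/{n}.npz'); P=t['P'][t['d']>0]; 
    P=P[(abs(P[:,0]-465)<170)&(abs(P[:,1]+312)<160)&(P[:,2]<400)]; Q.append(P)
for P in Q:
    H=np.full((16,16),-1)
    for x,y,z in P:
        i,j=int((x-305)//20),int((y+472)//20)
        if 0<=i<16 and 0<=j<16: H[i,j]=max(H[i,j],z)
    print('cols y',[-462+20*j for j in range(16)][::-1])
    for i in range(15,-1,-1): print(315+20*i, ' '.join('%4d'%h for h in H[i,::-1]))
E
```

```text
cols y [-162, -182, -202, -222, -242, -262, -282, -302, -322, -342, -362, -382, -402, -422, -442, -462]
615  169  186  185  169  185  186  188  330  308  187  177  169   85   79    6   36
595  184  182  183  183  184  181  183  309  307  166  167  169   52   49    4   20
575  168  167  166  167  182  168  167  166  282  246  165  164   37   36   10   23
555    4    6    3    5    5    3   81   77   23  244  123   20   19   21    4   18
535   47    2    3    3    6    3    5    3   21   22   19    6   18   19    4    2
515   85   82   72   71   61   55    3    2    4    3    3    6   14   15    3    3
495  125  120  112  108   99   93    2    3    3    4    5    6   11   14    3    3
475  146  145  145  142  138  131    1   61   61   49   43    8   13   14    4   30
455  141  146  146  145  146  146   49   64   92   90   49    6   14   14    3   34
435   15    5   38    6    7   51   51   86   94   64   47    7   15   13    3   96
415   52   52   53   51   51   51   40   60   90   61   44    6   13   13    2   18
395    3    4    4    4   36    4    3    4    3    6    3    4   11   1
[... 1095 characters left out ...]
 -1   -1   -1   -1   -1   -1
455  138   -1   -1   -1   -1   -1   -1   -1   -1   -1   -1   -1   -1   -1   -1   -1
435   -1   -1   -1   -1   -1   -1   -1   -1   -1   -1   -1   -1   -1   -1   -1   -1
415   -1   -1   -1   -1   -1   -1   -1   -1   -1   -1   -1   -1   -1   -1   -1   -1
395    0   -1   -1   -1   -1   -1   -1   -1   -1   -1   -1   -1   -1   -1   -1  103
375    0   -1   -1   -1   -1   -1   -1   -1   -1   -1   -1   -1   -1   -1   -1  103
355   -1   -1   -1   -1   -1   -1   -1   -1   -1   -1   -1   -1   -1   -1   -1   -1
335   -1   -1   -1   -1   -1   -1   -1   -1   -1   -1   -1   -1   -1   -1   -1   -1
315   -1   -1   -1   -1   -1   -1   -1   -1   -1   -1   -1   -1   -1   -1   -1   -1
```

Heights agree with the task. The meter's wedge (146 mm tall) begins 40 mm to the +y side and cables stand at x>550, so I'll keep the camera side toward the robot, open the fingers only partly, and grasp high.

move_arm:
  deltas:
    - {"x": 45,"y": -13,"hand": 32}
    - {"x": 45,"y": -13}
    - {"x": 45,"y": -13}
    - {"x": 45,"y": -13}
    - {"x": 45,"y": -13}
    - {"x": 43,"y": -12}
    - {"spin": -0.18}
    - {"spin": -0.18}
    - {"spin": -0.18}
    - {"spin": -0.18}

```text
validation failed for argument at $.de...
```

move_arm:
  deltas:
    - {"spin": -0.18}
    - {"spin": -0.18}
    - {"spin": -0.18}
    - {"spin": -0.18}
    - {"spin": -0.18}
    - {"spin": -0.18}
    - {"spin": -0.18}
    - {"spin": -0.18}
    - {"spin": -0.18}
    - {"spin": -0.18}

```text
validation failed for argument at $.de...
```

```bash
cat > look.py <<'E'
from h import *
import sys
st=telemetry.state(); im,d=snapshot('wrist'); P=pts('wrist',d,st)
M=R.from_rotvec(st['eef_rot']).as_matrix(); print(st['t'],st['eef_pos'].round(1),M.round(3).tolist(),st['joint_pos'].round(2),st['grip_width'])
# rectified ortho-image by world x,y: nadir map of points, 0.25mm/px, up=+x, right=-y
c=np.array([445,-312])
ok=(d>0)&(np.hypot(P[...,0]-c[0],P[...,1]-c[1])<60)
for lo,hi in ((44,48),(57,64),(85,96)):
    q=P[ok&(P[...,2]>lo)&(P[...,2]<hi)]
    if len(q)>10:
        (cx,cy),sz,a=cv2.minAreaRect(q[:,:2].astype(np.float32)); print(lo,len(q),'med',np.median(q,0).round(1),'rect',round(cx,1),round(cy,1),np.round(sz,1),round(a,1))
# dark pixels
g=im.max(-1)
for n,lo,hi in (('line',56,64),('groove',43,49)):
    q=P[ok&(P[...,2]>lo)&(P[...,2]<hi)&(g<60)]
    if len(q): print(n,len(q),np.median(q,0).round(1))
np.savez('/tmp/wr',im=im,d=d,P=P)
v,u=np.where(ok); v0,v1,u0,u1=v.min(),v.max(),u.min(),u.max(); print(u0,v0,u1,v1)
cr=im[v0:v1,u0:u1]; s=min(500/cr.shape[0],700/cr.shape[1])
cv2.imwrite('pics/%s.png'%sys.argv[1],cv2.resize(cr,None,fx=s,fy=s,interpolation=cv2.INTER_CUBIC)[:,:,::-1])
E
python3 look.py c
```

```text
0.45 [ 235.7 -496.9  404.7] [[0.904, 0.428, -0.0], [0.428, -0.904, 0.0], [-0.0, -0.0, -1.0]] [-1.21  0.35  1.65 -0.    1.14 -0.08] 93.14763992682111
157 0 243 66
```

View pics/c.png

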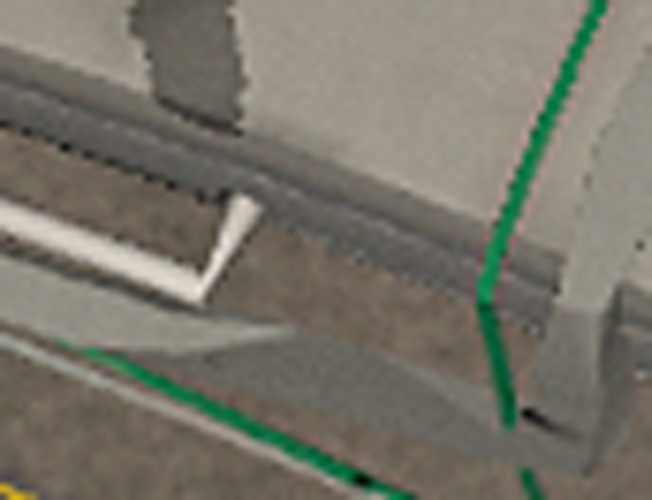

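The moves were refused, probably because every row needs all its fields. The picture shows only the bench edge, taken from the start pose. I'll resend the moves with full rows.

move_arm:
  deltas:
    - {"hand": 32,"x": 45,"y": -13,"z": 0,"spin": 0}
    - {"hand": 32,"x": 45,"y": -13,"z": 0,"spin": 0}
    - {"hand": 32,"x": 45,"y": -13,"z": 0,"spin": 0}
    - {"hand": 32,"x": 45,"y": -13,"z": 0,"spin": 0}
    - {"hand": 32,"x": 45,"y": -13,"z": 0,"spin": 0}
    - {"hand": 32,"x": 43,"y": -12,"z": 0,"spin": 0}
    - {"hand": 32,"x": 0,"y": 0,"z": 0,"spin": -0.18}
    - {"hand": 32,"x": 0,"y": 0,"z": 0,"spin": -0.18}
    - {"hand": 32,"x": 0,"y": 0,"z": 0,"spin": -0.18}
    - {"hand": 32,"x": 0,"y": 0,"z": 0,"spin": -0.18}

```text
t: 1.75
eef_pos: [444.9, -312.5, 404.7]
eef_rot: [-2.62, -1.733, 0.0]
ft_force: [0.3, -0.4, -0.5]
grip_width: 30.0
finger_force: 0.0
```

move_arm:
  deltas:
    - {"hand": 32,"x": 0,"y": 0,"z": 0,"spin": -0.18}
    - {"hand": 32,"x": 0,"y": 0,"z": 0,"spin": -0.18}
    - {"hand": 32,"x": 0,"y": 0,"z": 0,"spin": -0.18}
    - {"hand": 32,"x": 0,"y": 0,"z": 0,"spin": -0.18}
    - {"hand": 32,"x": 0,"y": 0,"z": 0,"spin": -0.18}
    - {"hand": 32,"x": 0,"y": 0,"z": 0,"spin": -0.18}
    - {"hand": 32,"x": 0,"y": 0,"z": 0,"spin": -0.18}
    - {"hand": 32,"x": 0,"y": 0,"z": 0,"spin": -0.18}
    - {"hand": 32,"x": 0,"y": 0,"z": 0,"spin": -0.18}
    - {"hand": 32,"x": 0,"y": 0,"z": 0,"spin": -0.18}

```text
t: 3.0
eef_pos: [444.8, -312.5, 404.8]
eef_rot: [-0.271, -3.13, -0.0]
ft_force: [-0.1, -0.3, 0.1]
grip_width: 29.9
finger_force: 0.0
```

```bash
python3 look.py d
```

```text
3.0 [ 444.8 -312.5  404.8] [[-0.985, 0.172, -0.0], [0.172, 0.985, 0.0], [0.0, -0.0, -1.0]] [-0.7   0.34  1.67 -0.    1.13 -2.1 ] 29.866120965329145
44 1381 med [ 434.5 -317.9   45.6] rect 447.2 -309.8 [105.1  74.7] 81.0
57 1049 med [ 442.8 -320.5   59.6] rect 443.6 -323.9 [52.1 50.6] 75.1
85 553 med [ 443.3 -323.4   89.5] rect 452.4 -295.4 [73.6 43.9] 74.1
line 29 [ 441.  -340.    59.9]
groove 27 [ 415.9 -327.6   45.9]
40 106 460 383
```

View pics/d.png

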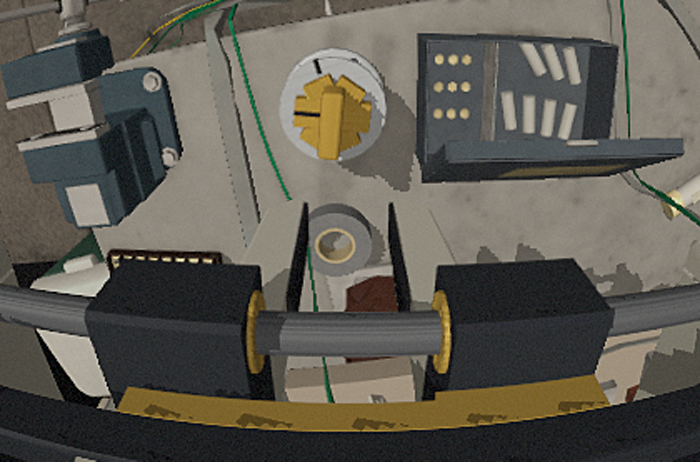

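The wrist view shows the notched cap at about crop pixel (332,105), with its line pointing left (-y) and the groove pointing up (-x). The axis is nearer y≈-322, so I'll fit it more tightly.

```bash
cat > fit.py <<'E'
from h import *
t=np.load('/tmp/wr.npz'); P=t['P']; im=t['im']; g=im.max(-1); c=np.array([443,-322.])
for _ in range(4):
    rad=np.hypot(P[...,0]-c[0],P[...,1]-c[1]); z=P[...,2]
    b=P[(rad<28)&(z>86)&(z<96)][:,:2]; 
    (cx,cy),sz,a=cv2.minAreaRect(b.astype(np.float32)); m=b.mean(0); c=m
    w,V=np.linalg.eigh(np.cov(b.T))
print('bar',len(b),m.round(1),(cx,cy),sz,'bar angle',np.degrees(np.arctan2(V[1,1],V[0,1]))%180, np.sqrt(w*12))
k=P[(z>57)&(z<64)&(rad<33)][:,:2]; print('hex',k.mean(0),cv2.minAreaRect(k.astype(np.float32)))
e=P[(z>44)&(z<48)&(rad<40)][:,:2]; (ex,ey),er=cv2.minEnclosingCircle(e.astype(np.float32)); print('collar',ex,ey,er)
for n,lo,hi,r0,r1 in (('line',56,64,10,28),('groove',44,48,28,39)):
    q=P[(z>lo)&(z<hi)&(rad>r0)&(rad<r1)&(g<70)][:,:2]; q=q.mean(0) if len(q) else np.nan*c
    for o in (c,(ex,ey)): print(n,q.round(1),np.degrees(np.arctan2(q[1]-o[1],q[0]-o[0])).round(1))
st=telemetry.state(); M=R.from_rotvec(st['eef_rot']).as_matrix()
print('tool delta to bar',(M.T[:2,:2]@(c-st['eef_pos'][:2])).round(1),'tool y ang',np.degrees(np.arctan2(M[1,1],M[0,1])))
E
python3 fit.py
```

```text
bar 537 [ 443.1 -323.6] (444.2457580566406, -323.8656921386719) (13.902008056640625, 43.859901428222656) bar angle 165.01539600435294 [13.66405199 43.12693582]
hex [ 442.78370797 -323.33659725] ((443.6165771484375, -323.8822021484375), (52.10086441040039, 50.55016326904297), 75.06912994384766)
collar 444.2067565917969 -323.93963623046875 38.129173278808594
line [ 440.8 -338.3] -99.0
line [ 440.8 -338.3] -103.2
groove [ 411.3 -328.7] -170.9
groove [ 411.3 -328.7] -171.8
tool delta to bar [ -0.1 -11.1] tool y ang 80.6013292071553
```

```bash
python3 - <<'E'
from h import *
c=np.array([444,-324])
for n in('top','wr','scene'):
    P=np.load(f'/tmp/{n}.npz')
    P=P['P'][P['d']>0]; r=np.hypot(P[:,0]-c[0],P[:,1]-c[1])
    q=P[(r<125)&(P[:,2]>140)&(P[:,2]<(300 if n!='wr' else 220))]; rr=np.hypot(*(q[:,:2]-c).T)
    i=np.argsort(rr)
    print(n,len(q),'\n',np.c_[q,rr][i][::max(1,len(i)//10)].round(0)[:11].tolist())
E
```

```text
top 151 
 [[453.0, -260.0, 141.0, 64.0], [457.0, -253.0, 146.0, 72.0], [453.0, -243.0, 142.0, 81.0], [461.0, -235.0, 141.0, 91.0], [461.0, -228.0, 144.0, 97.0], [463.0, -220.0, 142.0, 105.0], [463.0, -214.0, 143.0, 112.0], [557.0, -339.0, 210.0, 114.0], [463.0, -208.0, 143.0, 118.0], [565.0, -333.0, 240.0, 121.0], [467.0, -201.0, 144.0, 125.0]]
wr 746 
 [[440.0, -327.0, 220.0, 5.0], [459.0, -259.0, 144.0, 67.0], [460.0, -252.0, 143.0, 73.0], [458.0, -245.0, 142.0, 81.0], [457.0, -237.0, 140.0, 88.0], [464.0, -231.0, 142.0, 95.0], [464.0, -223.0, 144.0, 103.0], [464.0, -215.0, 142.0, 110.0], [556.0, -346.0, 176.0, 114.0], [466.0, -209.0, 142.0, 117.0], [464.0, -201.0, 142.0, 124.0]]
scene 0 
 []
```

Clearances are fine: the body stays within 101 mm of the axis, the cable is at 114 mm, and the 146 mm wedge is below the body's 152 mm. Now I'll centre, align and descend.

move_arm:
  deltas:
    - {"hand": 32,"x": -1,"y": -11.3,"z": 0,"spin": 0}
    - {"hand": 32,"x": 0,"y": 0,"z": 0,"spin": 0.1}
    - {"hand": 32,"x": 0,"y": 0,"z": 30,"spin": 0}
    - {"hand": 32,"x": 0,"y": 0,"z": 30,"spin": 0}
    - {"hand": 32,"x": 0,"y": 0,"z": 30,"spin": 0}
    - {"hand": 32,"x": 0,"y": 0,"z": 30,"spin": 0}
    - {"hand": 32,"x": 0,"y": 0,"z": 20,"spin": 0}
    - {"hand": 32,"x": 0,"y": 0,"z": 10,"spin": 0}
    - {"hand": 32,"x": 0,"y": 0,"z": 0,"spin": 0}

```text
t: 4.18
eef_pos: [443.8, -324.1, 254.5]
eef_rot: [-0.439, -3.11, -0.0]
ft_force: [0.3, -0.2, -0.6]
grip_width: 29.6
finger_force: 0.0
```

```bash
python3 look.py e | head -1
```

```text
4.175 [ 443.8 -324.1  254.5] [[-0.961, 0.277, -0.0], [0.277, 0.961, 0.0], [0.001, 0.0, -1.0]] [-0.72  0.55  1.77 -0.    0.82 -2.01] 29.644782472133453
```

View pics/e.png

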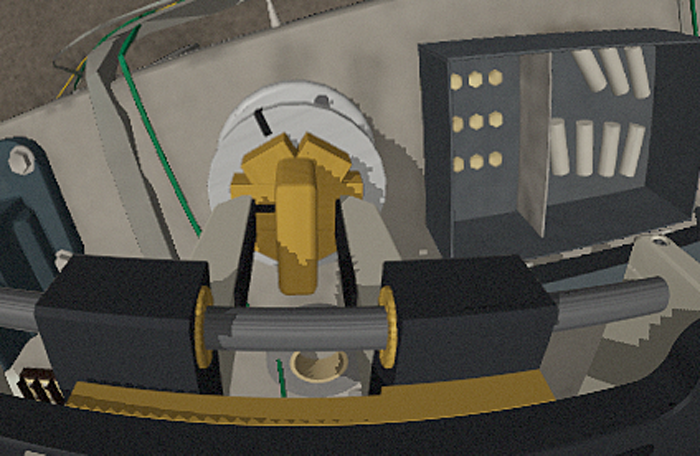

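The bar (crop pixel 297,225) stands midway between the fingers at 245 and 340. I'll close with a modest grip.

move_arm:
  deltas:
    - {"hand": 8,"x": 0,"y": 0,"z": 0,"spin": 0}
    - {"hand": 8,"x": 0,"y": 0,"z": 0,"spin": 0}
    - {"hand": 8,"x": 0,"y": 0,"z": 0,"spin": 0}
    - {"hand": 8,"x": 0,"y": 0,"z": 0,"spin": 0}
  squeeze: 20

```text
t: 4.72
eef_pos: [444.0, -323.7, 255.3]
eef_rot: [0.436, 3.11, -0.0]
ft_force: [0.0, 3.5, 6.0]
grip_width: 13.8
finger_force: 20.0
```

move_arm:
  deltas:
    - {"hand": 8,"x": 0,"y": 0,"z": -0.1,"spin": 0.06}
    - {"hand": 8,"x": 0,"y": 0,"z": -0.1,"spin": 0.12}
    - {"hand": 8,"x": 0,"y": 0,"z": -0.1,"spin": 0.15}
    - {"hand": 8,"x": 0,"y": 0,"z": -0.2,"spin": 0.15}
    - {"hand": 8,"x": 0,"y": 0,"z": -0.2,"spin": 0.15}
    - {"hand": 8,"x": 0,"y": 0,"z": -0.1,"spin": 0.15}
    - {"hand": 8,"x": 0,"y": 0,"z": -0.1,"spin": 0.15}
    - {"hand": 8,"x": 0,"y": 0,"z": -0.1,"spin": 0.14}
    - {"hand": 8,"x": 0,"y": 0,"z": -0.1,"spin": 0.1}
    - {"hand": 8,"x": 0,"y": 0,"z": 0,"spin": 0}

```text
t: 5.98
eef_pos: [443.8, -324.0, 256.5]
eef_rot: [2.083, 2.351, -0.001]
ft_force: [-2.2, -0.2, 6.8]
grip_width: 14.0
finger_force: 20.0
```

move_arm:
  deltas:
    - {"hand": 32,"x": 0,"y": 0,"z": 0,"spin": 0}
    - {"hand": 32,"x": 0,"y": 0,"z": 0,"spin": 0}
    - {"hand": 32,"x": 0,"y": 0,"z": 0,"spin": 0}
    - {"hand": 32,"x": 0,"y": 0,"z": -10,"spin": 0}
    - {"hand": 32,"x": 0,"y": 0,"z": -30,"spin": 0}
    - {"hand": 32,"x": 0,"y": 0,"z": -40,"spin": 0}
    - {"hand": 32,"x": 0,"y": 0,"z": -40,"spin": 0}
    - {"hand": 32,"x": 0,"y": 0,"z": -30,"spin": 0}
    - {"hand": 32,"x": 0,"y": 0,"z": 0,"spin": 0}

```text
t: 7.1
eef_pos: [443.9, -323.9, 408.4]
eef_rot: [2.079, 2.349, 0.0]
ft_force: [-0.7, -0.3, -0.7]
grip_width: 30.1
finger_force: 0.0
```

```bash
python3 look.py f | head -1; python3 fit.py; python3 - <<'E'
import cv2;i=cv2.imread('pics/f.png')
E
```

```text
7.1 [ 443.9 -323.9  408.4] [[-0.122, 0.993, 0.003], [0.993, 0.122, -0.003], [-0.003, 0.003, -1.0]] [-0.72  0.35  1.65 -0.    1.14 -0.84] 30.107359465733758
bar 546 [ 444.4 -321.9] (444.7054443359375, -322.64715576171875) (13.646958351135254, 43.105594635009766) bar angle 96.19329318090001 [13.96516896 42.87388882]
hex [ 444.54704074 -321.91257235] ((444.8802795410156, -322.6778564453125), (51.60456466674805, 50.40827560424805), 5.491419792175293)
collar 444.3450012207031 -323.85455322265625 38.18184280395508
line [ 427.4 -326.2] -165.8
line [ 427.4 -326.2] -172.2
groove [ 412.  -328.8] -168.0
groove [ 412.  -328.8] -171.3
tool delta to bar [1.7 0.9] tool y ang 6.992444626178537
```

View pics/f.png

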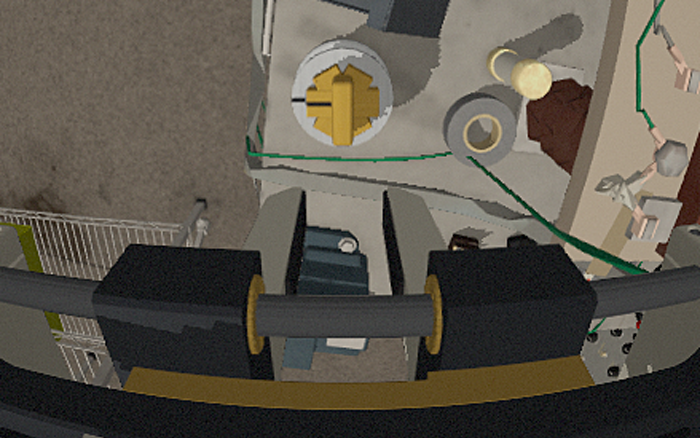

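The picture shows the cap's line (about 318,104) running straight into the groove (about 298,101). The measured angles are -172.2° and -171.3°, so the two agree to within a few degrees. The gripper is clear, so I'll hand in.

```bash
python3 -c "
from bench import env; print(env.sign_off())"
```

```text
the job is handed in; nothing more can be done
None
```

I turned the notched fuel gas cap clockwise by about 1.17 rad, so its line points at the groove to within about 2–3° by camera. The arm never went near the plain cap, the gripper was clear of everything, and I handed the job in at about 7 s; the sign-off gave no verdict.

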